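Seat a picture-hanger stud and proof-pull it

ROBOT

A 6-joint arm with a two-finger parallel gripper is mounted at the origin on the work surface. World frame = base frame: x ahead of the robot, y to its left, z up, the work surface at z = 0. Lengths are in mm, angles in rad, forces in N, time in s.
With the tool pointing down it reaches from about 350 to 775 mm from the base axis. Payload 5.5 kg.
Tool frame: the origin (TCP) lies midway between the tips of the shut fingers; the grasp point (between the pads) lies r.pinch_z behind it (r.pinch_z is the distance from the TCP to the grasp point, in mm); z points along the fingers, y is the line along which they close (so a half turn about z gives the same grasp; the last joint's range is limited). The gripper opens to 85 mm and grips with 20 to 120 N. Pads are 22 mm wide; open, the fingers measure 114 mm over their backs; the gripper's body (76 mm by 85 mm) begins 54 mm behind the grasp point. The pads swing forward as they close: fully open they stand 13 mm farther back than shut.
Start: joints at [-1.396, 0.313, 0.046, 1.304, 0, 1.431], TCP at [178.031, -546.788, 231.323] pointing down, gripper open.
Joint ranges: [-2.76, 2.76], [-0.86, 1.69], [-1.03, 1.26], [-2.2, 2.34], [-1.47, 1.5], [-3.14, 3.14]. Speed limits (rad/s): [2.57, 2.57, 3.14, 3.14, 3.14, 3.14].

INTERFACE

Orientations are given as a rotation vector (axis times angle).
In Python, from plant import r gives the robot as it stands.
- The arm moves only by the tool jog_arm, never from a script. Its argument "motion" is a list of rows, each an object with "dp": the shift along the tool's x, y, z in mm, a list of three; "twist": the turn, a rotation vector about the tool's x, y, z in rad, a list of three. In form: [{"dp": [dx, dy, dz], "twist": [wx, wy, wz]}, ...]. A call has 1 to 10 rows; each row is the pose to reach, as a shift and turn from the pose commanded when the call began, along the tool's axes at that moment; what a row does not reach only later rows make up. A row lasts 1/10 s, in which the tool goes at most 50 mm and 8.59 degrees, less where a joint would pass 70% of its speed; a pose out of reach is approached as far as the arm can. A call with a gripper value outside its range is refused whole. "fingers" is the opening in per cent of the stroke, from 0 (shut) to 100 (fully open), set as the call begins (left out, the last holds). The fingers move at their own pace and stop on an object; "newtons" is the grip in N (left out, the last holds). Time passes only in rows, so rows that repeat a pose let the fingers close. It gives the time, the measured TCP pose, the force, the opening and the grip force at its end, in the units of the state.
- r.read_state(): the state, without advancing time (a new reading comes with each control period).
- r.camera(name): name is "scene" or "top" or "wrist"; returns the picture (480x640x3 uint8, red, green, blue); there is no depth.
- r.camera_model(name): a dict with "K" (3x3 intrinsics, pixels), "world_from_camera" (4x4, takes a point from camera to world coordinates). Camera axes: x right, y up, looking along -z (the intrinsics and any distortion apply to the point x, -y, -z); pixel columns grow to the right and rows downward; lengths in mm; the calibration is good to about 2 mm. A picture is of the moment at which its call begins: read the wrist's pose just before it. camera_model takes no time and is no camera call; for the wrist camera it gives the pose at the moment of the call.
- r.job_done(): hands the job in; it is judged then, once.
The state is a dict: "time": time; "joint_pos": joint angles; "qd": joint speeds; "joint_torque": joint torques, N m; "eef_pos": TCP position; "tcp_rot": TCP orientation; "ft_force": force on the tool from outside, world axes, zero at the start; "ft_torque": the same for the moment, N m; "opening": finger opening in mm; "gripper_force": force on a finger pad.
Only numpy, scipy, OpenCV 4.12 (cv2) and the standard library are available. Lean on these libraries where they do the work, as an engineer would, in place of code of your own. Each camera call takes 0.05 s, during which the arm holds its last target. There are 200 camera calls.

TASK

Take the round-knobbed hanger stud out of the wooden rack and press it into the steel socket in the picture frame's rail until it snaps in and its flange is fully home, without pressing harder than 30 N. Then prove that it holds: pull it straight up with slowly rising force to about 15 N, keep that pull for a second, and never exceed 20 N. Leave it fully home in the socket, let go of it, and leave the other fittings in their rack and everything else on the bench where it is.

Things in the scene. Friction and masses are not known exactly. Their poses are not given: they have to be found in the camera images.
- stud: the hanger stud, plain steel, 67 mm long, about 60 g, knob up in one of the rack's three holes; origin at its lower tip, z up along it. From the tip: a 10 mm long barbed cone widening from 6 to 15 mm diameter, then a square shoulder; neck 9 mm diameter, 13 mm long; shank 15 mm diameter, 10 mm long; flange 28 mm diameter, 4 mm thick; plain round knob 18 mm diameter, 30 mm high, for gripping
- stud_seat (a point): centre of the underside of the stud's flange, 33 mm above its tip; at the height of socket when the stud is home. Once snapped in, the stud has a few mm of free up-and-down play before the catches hold it, and does not come out at 20 N; if not snapped in it just lifts out
- stud_top (a point): centre of the top of the stud's knob, 67 mm above its tip. The other two fittings in the rack have the same flange, but a low square head or a slim stem instead of the round knob
- socket (a point): centre of the socket's mouth; z up, about 95 mm above the bench. A 44 mm square steel plate flush in the middle of the near rail of a 190 x 200 mm wooden picture frame lying back up on a sprung stand. Hole 17 mm diameter, 10 mm deep; below it two sprung catches let the barb through at 5 to 15 N and snap in under its shoulder. Two clamps stand 15 mm proud of the side rails, 85 mm beyond it
- bed (a joint): travel of the sprung bed that carries the frame and socket, m, 0 at rest, positive up. A very stiff spring of 20 N per mm: a pull of 10 N reads 0.0005, a press of 10 N reads -0.0005, so a noisy reading of it is a poor gauge of the force. socket moves with it
- stand: grey base of the stand, fixed to the bench; origin on the bench, straight under the socket; z up, x from the near rail of the frame towards its far rail; base plate 20 mm high, from x = -50 to 190 mm, 250 mm wide in y
- rack: fixed wooden block 70 x 180 x 40 mm (x, y, z) with three 18 mm holes along its y axis, 60 mm apart, the middle one in its centre; origin at the centre of its underside. The flanges of the fittings rest on its top, so the stud's tip starts 7 mm above the bench
- square_bolt: another fitting in the rack, with a 20 mm square head 14 mm high above its flange; origin at its lower tip, 30 mm under the flange; to be left in its hole
- slim_pin: another fitting in the rack, with a slim stem of 8 mm diameter and 26 mm height above its flange; origin at its lower tip, 30 mm under the flange; to be left in its hole
- offcut: an offcut of pale wooden moulding, 150 x 28 x 24 mm, lying loose on the bench; origin at the centre of its underside; to be left alone
- tape_roll: a roll of clear tape, 90 mm across and 24 mm high, lying loose and flat; origin at the centre of its underside; to be left alone
- glue_jar: a jar 56 mm across and 70 mm high, standing loose; origin at the centre of its underside; to be left alone
There are look-alikes about, which are no part of the job. What is shaped like the stud but purple is not meant.

How it is judged (in metres and radians):
On the way, in this order (a step that is already met when the one before it is completed fails the run):
1. the stud is snapped in with its flange home on the socket: flange within 1.2 mm of the socket face in height and 3 mm sideways, upright within 0.1 rad (z of stud_seat in the frame of socket below 0.0012 m and horizontal distance between stud_seat and socket below 0.003 m and angle between stud's own z axis and vertical below 0.1 rad), for 0.1 s.
2. the stud is pulled up with 10 to 20 N for 0.7 s and holds in the socket (value of joint bed between 0.0005 and 0.001 m and z of stud_seat in the frame of socket below 0.005 m and horizontal distance between stud_seat and socket below 0.004 m), for 0.7 s.
At the end, for the whole second after the job is handed in: The stud is in the socket with its flange home (within 1.5 mm in height, 3 mm sideways, upright within 0.1 rad), at rest and let go; the sprung bed is unloaded (within 3 N); the other two fittings stand in their rack holes, within 15 mm of where they were (z of stud_seat in the frame of socket below 0.0015 m and horizontal distance between stud_seat and socket below 0.003 m and angle between stud's own z axis and vertical below 0.1 rad and value of joint bed between -0.00015 and 0.00015 m and linear speed of stud below 0.02 m/s and distance of each of square_bolt, slim_pin from where it was at the start of the episode below 0.015 m); the robot touches nothing.
It fails at once if the stud or frame is pulled up with more than 20 N (value of joint bed above 0.001 m).
It fails at once if the stud or frame is pressed down with more than 30 N (value of joint bed below -0.0015 m).
It fails at once if a bystander (offcut, tape roll, jar) or another fitting in the rack is pushed more than 25 mm (distance of any of offcut, tape_roll, glue_jar, square_bolt, slim_pin from where it was at the start of the episode above 0.025 m).
It also fails if it takes over 67 s, if anything falls off the work surface, if the arm or the gripper's body presses on something with over 40 N, if the wrist force passes 120 N, or if a joint passes its speed limit or range.

## Working session

There is one attempt and no reset: what is moved stays moved. The work goes in short steps, Python scripts to look and compute and a tool call to move; the robot and the scene stay as the last step left them, time stands still between calls to the robot, and variables do not carry over. Pictures are saved under pics/ and viewed, at most 10 in all, crops included, and the job is handed in when it is done.

Besides the shell and the picture viewer there is one more tool, called after "Request:" as name(argument=value, ...) on one line, values as JSON. jog_arm: Moves the arm, as the interface text tells. Its arguments: {"type":"object","properties":{"motion":{"type":"array"},"fingers":{"type":"number"},"newtons":{"type":"number"}},"required":["motion"]}

```bash
mkdir -p pics; ls
python3 - <<'E'
from plant import r
import cv2, numpy as np
s=r.read_state(); print({k:np.round(v,3).tolist() for k,v in s.items()}, r.pinch_z)
for n in ("top","scene"):
    im=r.camera(n); np.save(f"pics/{n}.npy",im); cv2.imwrite(f"pics/{n}0.png",im[:,:,::-1])
    m=r.camera_model(n); print(n,np.round(m["K"],2).tolist(),np.round(m["world_from_camera"],3).tolist(),m.keys())
E
```

```text
pics
{'time': 0.0, 'joint_pos': [-1.396, 0.314, 0.045, 1.304, -0.0, 1.431], 'qd': [0.001, -0.001, -0.0, 0.001, 0.0, -0.0], 'joint_torque': [-0.001, -48.063, 29.853, 0.019, -0.0, 0.0], 'eef_pos': [177.936, -546.218, 230.389], 'tcp_rot': [-3.101, -0.492, 0.0], 'ft_force': [-0.084, 0.48, -1.03], 'ft_torque': [0.009, -0.014, -0.083], 'gripper_force': 0.0, 'opening': 85.395} 18.700000000000003
top [[596.36, 0.0, 323.5], [0.0, 596.36, 234.52], [0.0, 0.0, 1.0]] [[0.011, 0.997, -0.073, 436.456], [-1.0, 0.013, 0.018, 136.527], [0.019, 0.072, 0.997, 1392.438], [0.0, 0.0, 0.0, 1.0]] dict_keys(['K', 'world_from_camera'])
scene [[595.09, 0.0, 317.36], [0.0, 595.09, 230.38], [0.0, 0.0, 1.0]] [[0.013, -0.714, 0.7, 1299.613], [1.0, 0.024, 0.005, 129.42], [-0.02, 0.7, 0.714, 826.96], [0.0, 0.0, 0.0, 1.0]] dict_keys(['K', 'world_from_camera'])
```

View pics/top0.png

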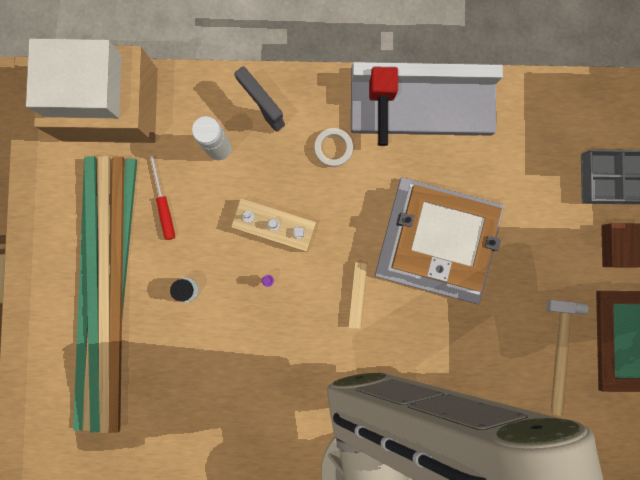

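View pics/scene0.png

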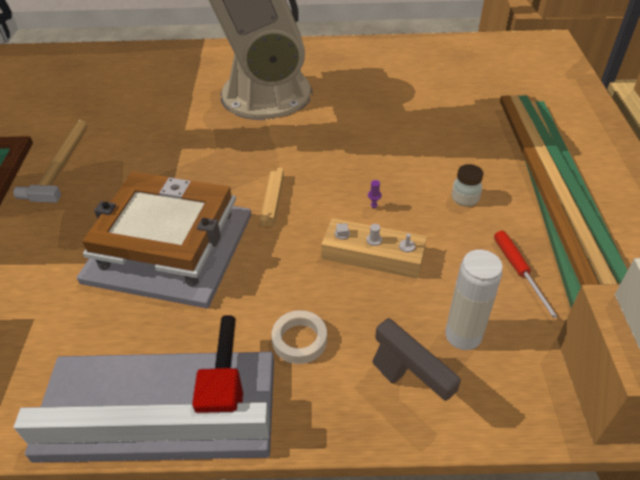

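The top view shows the rack with its fittings at (248,216), (273,224) and (299,232). The tall round knob is the middle one, and the socket hole is at about (440,268). In the scene view the knob top is at (375,229) and the socket at (175,186). The purple look-alike stands apart at (375,193).

```bash
cat > h.py <<'E'
from plant import r
import cv2, numpy as np
from scipy.spatial.transform import Rotation as R
def ray(n,uv,z,m=None):
    m=m or r.camera_model(n); K=m["K"]; T=np.array(m["world_from_camera"])
    d=np.linalg.inv(K)@[*uv,1]; d=T[:3,:3]@[d[0],-d[1],-d[2]]; o=T[:3,3]
    return o+d*(z-o[2])/d[2]
def proj(n,p):
    m=r.camera_model(n); q=np.linalg.inv(m["world_from_camera"])@[*p,1]
    q=np.array(m["K"])@[q[0],-q[1],-q[2]]; return q[:2]/q[2]
def totool(dw):
    return R.from_rotvec(r.read_state()["tcp_rot"]).inv().apply(dw)
E
python3 - <<'E'
from h import *
for n,uv,z in [("top",(272.5,223.5),74),("scene",(375,228),74),("top",(248,215.5),66),("top",(299,232),54),("top",(440,268.5),95),("scene",(175,186.5),95)]:
    print(n,uv,ray(n,uv,z).round(1))
c=np.load("pics/top.npy")[:,:,::-1]
a=cv2.resize(c[190:260,225:325],None,fx=5,fy=5,interpolation=cv2.INTER_CUBIC)[:,:400]
a=np.hstack([a,cv2.resize(c[230:300,395:475],None,fx=5,fy=5,interpolation=cv2.INTER_CUBIC)])
cv2.imwrite("pics/crop.png",a)
cv2.imwrite("pics/w0.png",r.camera("wrist")[:,:,::-1])
m=r.camera_model("wrist");print(np.round(m["K"],1).tolist(),np.round(m["world_from_camera"],3).tolist())
print(R.from_rotvec(r.read_state()["tcp_rot"]).as_matrix().round(3))
E
```

```text
top (272.5, 223.5) [555.5 226.   74. ]
scene (375, 228) [558.9 226.2  74. ]
top (248, 215.5) [573.4 281.4  66. ]
top (299, 232) [538.8 167.5  54. ]
top (440, 268.5) [ 459.8 -141.8   95. ]
scene (175, 186.5) [ 458.3 -140.7   95. ]
[[417.6, 0.0, 317.6], [0.0, 417.6, 241.6], [0.0, 0.0, 1.0]] [[0.31, 0.916, 0.256, 242.312], [-0.951, 0.299, 0.082, -525.745], [-0.001, -0.268, 0.963, 372.341], [0.0, 0.0, 0.0, 1.0]]
[[ 0.951  0.31  -0.   ]
 [ 0.31  -0.951  0.001]
 [ 0.    -0.001 -1.   ]]
```

View pics/crop.png

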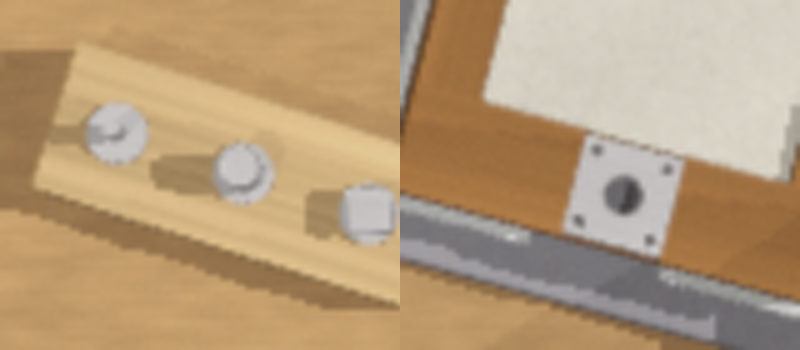

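Rough positions are known, so I'm moving over the socket with the yaw the rack needs, and taking a wrist look there.

Request:
jog_arm(motion=[{"dp": [393,-298,0],"twist": [0,0,-0.96]},{"dp": [393,-298,0],"twist": [0,0,-0.96]},{"dp": [393,-298,0],"twist": [0,0,-0.96]},{"dp": [393,-298,0],"twist": [0,0,-0.96]},{"dp": [393,-298,0],"twist": [0,0,-0.96]},{"dp": [393,-298,0],"twist": [0,0,-0.96]},{"dp": [393,-298,0],"twist": [0,0,-0.96]},{"dp": [393,-298,0],"twist": [0,0,-0.96]},{"dp": [393,-298,0],"twist": [0,0,-0.96]},{"dp": [393,-298,0],"twist": [0,0,-0.96]}], fingers=100)

```text
time: 1.15
eef_pos: [460.3, -139.5, 231.2]
tcp_rot: [2.524, 1.871, 0.0]
ft_force: [0.6, -0.4, -0.5]
opening: 84.9
gripper_force: 0.0
```

Request:
jog_arm(motion=[{"dp": [0,0,0],"twist": [0,0,0]},{"dp": [0,0,0],"twist": [0,0,0]},{"dp": [0,0,0],"twist": [0,0,0]}])

```text
time: 1.45
eef_pos: [459.0, -142.2, 231.1]
tcp_rot: [-2.525, -1.869, 0.001]
ft_force: [-0.2, -0.1, 0.8]
opening: 85.1
gripper_force: 0.0
```

Run:
```python
from h import *
im=r.camera("wrist")[:,:,::-1].copy(); cv2.imwrite("pics/w1.png",im)
s=r.read_state();print(s["eef_pos"],s["ft_force"],proj("wrist",(459,-141,95)),proj("wrist",s["eef_pos"]))
M=R.from_rotvec(s["tcp_rot"]).as_matrix();print(M.round(3))
u,v=proj("wrist",(459,-141,95)).astype(int)
g=cv2.cvtColor(im,cv2.COLOR_BGR2GRAY)
x0,y0=max(u-60,0),max(v-60,0)
sub=g[y0:v+60,x0:u+60]
cs,_=cv2.findContours((sub<110).astype(np.uint8),cv2.RETR_LIST,cv2.CHAIN_APPROX_NONE)
for c in cs:
    if cv2.contourArea(c)>80 and len(c)>5:
        e=cv2.fitEllipse(c); p=(e[0][0]+x0,e[0][1]+y0); print(p,e[1],cv2.contourArea(c),ray("wrist",p,95).round(2))
```

```text
[ 458.88902984 -142.51963153  231.10783528] [-0.31899469 -0.41228341  0.08103166] [317.62876168 225.62559476] [318.50527525 314.83486633]
[[ 0.293  0.956 -0.001]
 [ 0.956 -0.293 -0.   ]
 [-0.    -0.    -1.   ]]
(np.float64(320.4899482727051), np.float64(272.1189956665039)) (27.976415634155273, 67.54009246826172) 1324.5 [ 451.05 -173.79   95.  ]
(np.float64(261.7738423347473), np.float64(270.8567657470703)) (9.82505989074707, 46.42229461669922) 228.0 [ 411.78 -160.76   95.  ]
(np.float64(318.5052070617676), np.float64(226.44292068481445)) (21.437835693359375, 21.737699508666992) 362.0 [ 459.4  -141.72   95.  ]
(np.float64(338.11907958984375), np.float64(180.0122709274292)) (7.442037105560303, 30.2601375579834) 124.5 [ 481.11 -115.27   95.  ]
(np.float64(277.4700050354004), np.float64(223.58124923706055)) (13.910359382629395, 117.70805358886719) 1074.0 [ 433.22 -131.59   95.  ]
(np.float64(259.5932810306549), np.float64(197.52213287353516)) (2.7695446014404297, 62.615806579589844) 81.0 [ 427.45 -111.06   95.  ]
```

View pics/w1.png

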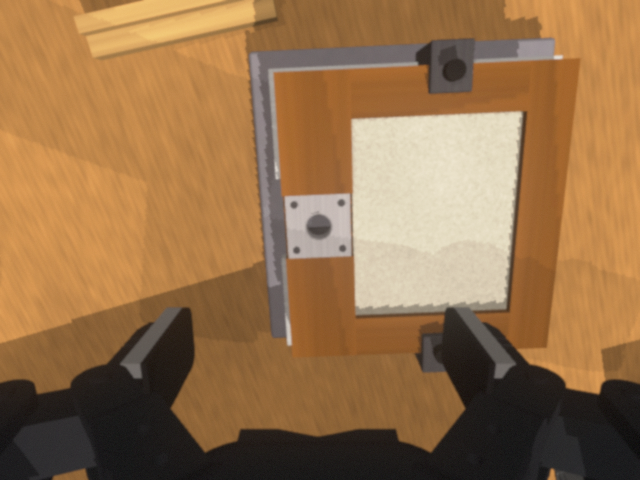

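The wrist picture shows the socket hole at (318.5,226.4), which casts to (459.4,-141.7). The other cameras agree. Next is the rack.

Request:
jog_arm(motion=[{"dp": [380,-14,0],"twist": [0,0,0]},{"dp": [380,-14,0],"twist": [0,0,0]},{"dp": [380,-14,0],"twist": [0,0,0]},{"dp": [380,-14,0],"twist": [0,0,0]},{"dp": [380,-14,0],"twist": [0,0,0]},{"dp": [380,-14,0],"twist": [0,0,0]},{"dp": [380,-14,0],"twist": [0,0,0]},{"dp": [380,-14,70],"twist": [0,0,0]},{"dp": [380,-14,70],"twist": [0,0,0]},{"dp": [380,-14,70],"twist": [0,0,0]}])

```text
time: 2.5
eef_pos: [554.8, 224.9, 156.9]
tcp_rot: [-2.523, -1.867, 0.011]
ft_force: [-0.0, -0.7, 1.0]
opening: 85.3
gripper_force: 0.0
```

Request:
jog_arm(motion=[{"dp": [0,0,0],"twist": [0,0,0]},{"dp": [0,0,0],"twist": [0,0,0]},{"dp": [0,0,0],"twist": [0,0,0]}])

```text
time: 2.8
eef_pos: [558.2, 224.8, 163.4]
tcp_rot: [2.525, 1.866, 0.005]
ft_force: [-0.5, 0.1, 0.3]
opening: 85.3
gripper_force: 0.0
```

Run:
```python
from h import *
im=r.camera("wrist")[:,:,::-1].copy()
s=r.read_state();print(s["eef_pos"],proj("wrist",(557,226,74)),proj("wrist",(557,226,44)),proj("wrist",s["eef_pos"]))
print(R.from_rotvec(s["tcp_rot"]).as_matrix().round(3))
u,v=proj("wrist",(557,226,74)).astype(int)
hsv=cv2.cvtColor(im,cv2.COLOR_BGR2HSV)
m=((hsv[...,1]<50)&(hsv[...,2]>110)).astype(np.uint8)
cs,_=cv2.findContours(m,cv2.RETR_EXTERNAL,cv2.CHAIN_APPROX_NONE)
for c in cs:
    if cv2.contourArea(c)>150: print(cv2.boundingRect(c),cv2.minEnclosingCircle(c),cv2.contourArea(c))
cv2.imwrite("pics/w2.png",im)
```

```text
[558.01129062 224.96219405 163.22722509] [315.50069568 246.15395245] [315.58572988 233.23136445] [318.49451192 314.88353787]
[[ 0.293  0.956  0.003]
 [ 0.956 -0.293  0.001]
 [ 0.002  0.003 -1.   ]]
(592, 342, 48, 33) ((616.5, 357.5), 27.32225227355957) 636.5
(548, 311, 32, 48) ((565.5, 334.0), 25.811918258666992) 704.5
(296, 299, 39, 45) ((314.43695068359375, 321.39190673828125), 22.852209091186523) 1232.0
(599, 268, 41, 26) ((619.0, 282.0), 22.825523376464844) 457.5
(295, 213, 41, 47) ((315.19549560546875, 236.018798828125), 23.361129760742188) 1404.5
(293, 115, 44, 46) ((314.580810546875, 137.58709716796875), 22.844524383544922) 1504.5
(0, 0, 40, 43) ((17.5930233001709, 20.5930233001709), 27.084911346435547) 1281.5
```

View pics/w2.png

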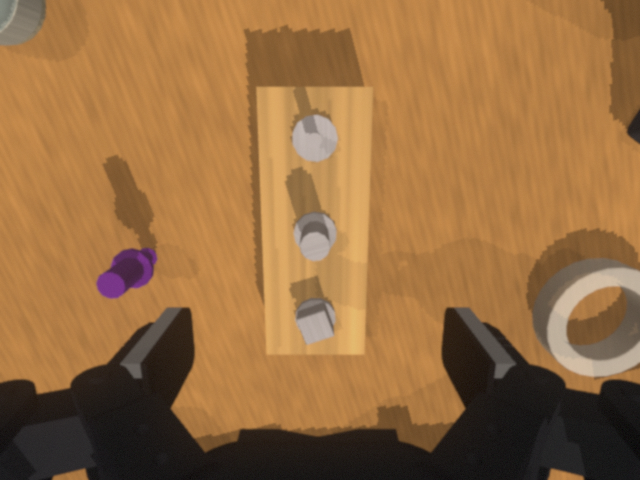

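The rack row runs vertically in the picture. The knob top is at (315,246), matching my estimate within a pixel, so I'll descend.

Request:
jog_arm(motion=[{"dp": [0.6,-1.3,30],"twist": [0,0,0]},{"dp": [0.6,-1.3,60],"twist": [0,0,0]},{"dp": [0.6,-1.3,85],"twist": [0,0,0]},{"dp": [0.6,-1.3,105],"twist": [0,0,0]},{"dp": [0.6,-1.3,105],"twist": [0,0,0]},{"dp": [0.6,-1.3,105],"twist": [0,0,0]},{"dp": [0.6,-1.3,105],"twist": [0,0,0]},{"dp": [0.6,-1.3,105],"twist": [0,0,0]}])

```text
time: 3.65
eef_pos: [557.1, 227.0, 58.0]
tcp_rot: [2.524, 1.869, 0.004]
ft_force: [1.0, 0.2, -0.1]
opening: 85.3
gripper_force: 0.0
```

Run:
```python
from h import *
s=r.read_state();print(s["eef_pos"],s["tcp_rot"],s["ft_force"], totool(np.array([556.9,226,48])-s["eef_pos"]))
print(R.from_rotvec(s["tcp_rot"]).as_matrix()[:,2].round(4))
```

```text
[557.11358504 226.98938201  58.04386153] [2.52386851 1.86869582 0.0043639 ] [ 1.04207464  0.24429338 -0.12650766] [-1.02380187  0.05799322 10.04251544]
[ 3.e-03  7.e-04 -1.e+00]
```

Request:
jog_arm(motion=[{"dp": [-0.8,0,5],"twist": [0,0,0]},{"dp": [-0.8,0,10],"twist": [0,0,0]},{"dp": [-0.8,0,10],"twist": [0,0,0]},{"dp": [-0.8,0,10],"twist": [0,0,0]},{"dp": [-0.8,0,10],"twist": [0,0,0]}])

```text
time: 4.15
eef_pos: [555.6, 226.0, 46.2]
tcp_rot: [2.525, 1.87, -0.0]
ft_force: [-0.0, -0.4, -0.3]
opening: 85.3
gripper_force: 0.0
```

Request:
jog_arm(motion=[{"dp": [0,0,0],"twist": [0,0,0]},{"dp": [0,0,0],"twist": [0,0,0]},{"dp": [0,0,0],"twist": [0,0,0]},{"dp": [0,0,0],"twist": [0,0,0]},{"dp": [0,0,0],"twist": [0,0,0]},{"dp": [0,0,0],"twist": [0,0,0]},{"dp": [0,0,0],"twist": [0,0,0]},{"dp": [0,0,0],"twist": [0,0,0]},{"dp": [0,0,0],"twist": [0,0,0]},{"dp": [0,0,0],"twist": [0,0,0]}], fingers=0, newtons=80)

```text
time: 5.15
eef_pos: [555.8, 226.0, 46.6]
tcp_rot: [2.524, 1.869, 0.001]
ft_force: [-0.6, -0.6, 4.0]
opening: 15.7
gripper_force: 78.1
```

Request:
jog_arm(motion=[{"dp": [0,0,-10],"twist": [0,0,0]},{"dp": [0,0,-25],"twist": [0,0,0]},{"dp": [0,0,-45],"twist": [0,0,0]},{"dp": [0,0,-70],"twist": [0,0,0]},{"dp": [0,0,-100],"twist": [0,0,0]},{"dp": [0,0,-125],"twist": [0,0,0]},{"dp": [0,0,-140],"twist": [0,0,0]},{"dp": [0,0,-140],"twist": [0,0,0]},{"dp": [0,0,-140],"twist": [0,0,0]}])

```text
time: 6.05
eef_pos: [555.3, 225.9, 185.9]
tcp_rot: [-2.525, -1.87, 0.001]
ft_force: [-0.2, -0.5, -1.9]
opening: 15.6
gripper_force: 78.3
```

Run:
```python
from h import *
im=r.camera("wrist")[:,:,::-1].copy()
s=r.read_state();print(s["eef_pos"],s["ft_force"],s["opening"],proj("wrist",s["eef_pos"]))
print(totool(np.array([459.3,-141.6,185])-s["eef_pos"]))
cv2.imwrite("pics/w3.png",im)
```

```text
[554.83831533 225.80159653 185.12881928] [-0.5962407   0.32503551 -0.67992716] 15.8104606578462 [318.51623165 314.9196905 ]
[-379.29189851   15.77678532    0.5178784 ]
```

View pics/w3.png

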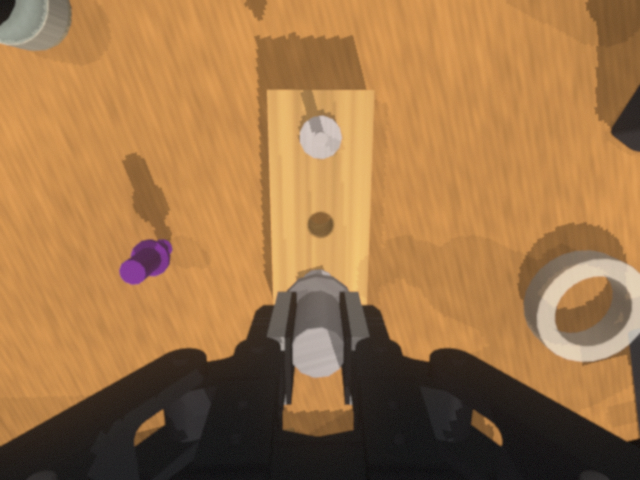

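The stud is held upright. Its knob top centres at about (318,352), the empty hole is at (320,224), and the other two fittings are still in place. Next I measure the stud's offset from the TCP.

Run:
```python
from h import *
s=r.read_state()
im=cv2.imread("pics/w3.png")
# knob top: brightest low-saturation region between the fingers
hsv=cv2.cvtColor(im,cv2.COLOR_BGR2HSV); sub=im[270:395,270:365]
print(im[290:395:6,318].mean(1).round().astype(int).tolist()); print(im[352,280:360:3].mean(1).round().astype(int).tolist())
for y in (345,350,352,355): print(y,totool(ray("wrist",(318,y),s["eef_pos"][2]+27.6)-s["eef_pos"]).round(2))
h=ray("wrist",(320,224),40);print("hole",h)
cv2.imwrite("pics/c3.png",cv2.resize(im[260:390,250:390],None,fx=4,fy=4,interpolation=cv2.INTER_CUBIC))
```

```text
[128, 104, 103, 104, 103, 101, 109, 178, 177, 178, 175, 173, 179, 179, 179, 137, 135, 138]
[41, 40, 54, 50, 101, 175, 177, 178, 177, 175, 175, 174, 173, 174, 176, 175, 177, 177, 148, 116, 120, 82, 39, 45, 40, 36, 38]
345 [  3.19  -0.23 -27.6 ]
350 [  1.48  -0.23 -27.6 ]
352 [  0.8   -0.23 -27.6 ]
355 [ -0.24  -0.23 -27.6 ]
hole [556.06191461 225.86778182  40.        ]
```

View pics/c3.png

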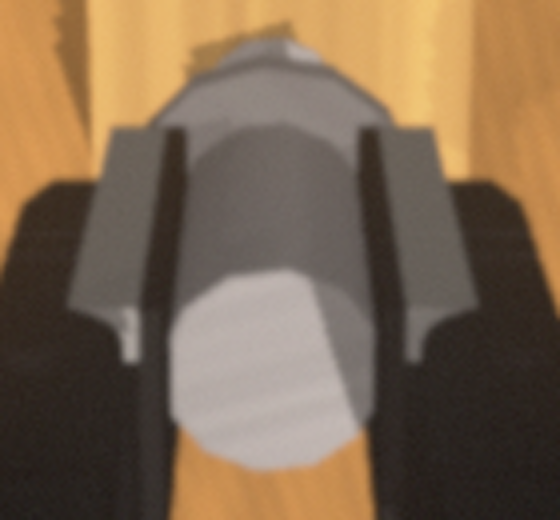

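Request:
jog_arm(motion=[{"dp": [-380,15.8,0],"twist": [0,0,0]},{"dp": [-380,15.8,0],"twist": [0,0,0]},{"dp": [-380,15.8,0],"twist": [0,0,0]},{"dp": [-380,15.8,0],"twist": [0,0,0]},{"dp": [-380,15.8,0],"twist": [0,0,0]},{"dp": [-380,15.8,0],"twist": [0,0,0]},{"dp": [-380,15.8,0],"twist": [0,0,0]},{"dp": [-380,15.8,0],"twist": [0,0,0]},{"dp": [-380,15.8,20],"twist": [0,0,0]},{"dp": [-380,15.8,40],"twist": [0,0,0]}])

```text
time: 7.1
eef_pos: [459.0, -143.3, 144.9]
tcp_rot: [-2.527, -1.865, 0.001]
ft_force: [0.2, 0.3, -2.2]
opening: 15.7
gripper_force: 78.3
```

Request:
jog_arm(motion=[{"dp": [0,0,0],"twist": [0,0,0]},{"dp": [0,0,0],"twist": [0,0,0]},{"dp": [0,0,0],"twist": [0,0,0]},{"dp": [0,0,0],"twist": [0,0,0]},{"dp": [0,0,0],"twist": [0,0,0]}])

```text
time: 7.6
eef_pos: [460.4, -142.1, 147.0]
tcp_rot: [2.523, 1.87, 0.001]
ft_force: [-0.0, -0.1, -1.0]
opening: 15.7
gripper_force: 78.3
```

Run:
```python
from h import *
w=r.camera("wrist")[:,:,::-1].copy();s=r.read_state()
P=[s["eef_pos"]]
for i in range(4):
    sc=r.camera("scene")[:,:,::-1].copy(); P.append(r.read_state()["eef_pos"])
tp=r.camera("top")[:,:,::-1].copy()
p=np.mean(P,0);print(np.round(P,2),p,s["ft_force"],R.from_rotvec(s["tcp_rot"]).as_matrix()[:,2].round(4))
print(totool(np.array([459.3,-142.1,150])-p))
u,v=proj("scene",(459.4,-141.7,105)).astype(int)
a=cv2.resize(w[170:390,240:400],(400,550),interpolation=cv2.INTER_CUBIC)
b=cv2.resize(sc[v-55:v+55,u-40:u+40],(400,550),interpolation=cv2.INTER_CUBIC)
print("scene crop origin",u-40,v-55,"tip proj",proj("scene",(459.4,-141.7,p[2]-40)),"hole",proj("scene",(459.4,-141.7,95)),proj("wrist",(459.4,-141.7,95)))
cv2.imwrite("pics/c4.png",np.hstack([a,b]))
```

```text
[[ 460.34 -142.05  146.91]
 [ 460.26 -142.07  146.81]
 [ 460.15 -142.07  146.7 ]
 [ 460.04 -142.07  146.59]
 [ 459.99 -142.05  146.48]] [ 460.15398934 -142.05974912  146.69666244] [ 0.33395032  0.07937542 -0.51513693] [ 1.1e-03 -6.0e-04 -1.0e+00]
[-0.28794583 -0.8041645  -3.30353805]
scene crop origin 133 127 tip proj [173.1441469  182.17831083] hole [174.35462585 186.91933765] [316.98166285 268.47566313]
```

View pics/c4.png

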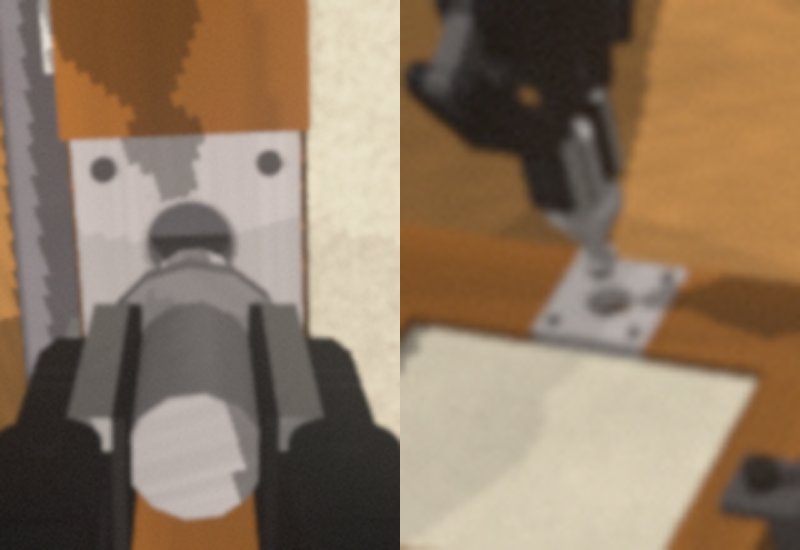

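Left crop (wrist): the hole centres about 2 px left of the stud axis, roughly 1 mm in tool −y. Right crop (scene): the tip at (173,182) sits just before the hole at (174.8,187). I'll correct by about 1 mm and start down.

Request:
jog_arm(motion=[{"dp": [0.2,-0.9,0],"twist": [0,0,0]},{"dp": [0.2,-0.9,0],"twist": [0,0,0]},{"dp": [0.2,-0.9,4],"twist": [0,0,0]},{"dp": [0.2,-0.9,8],"twist": [0,0,0]},{"dp": [0.2,-0.9,12],"twist": [0,0,0]},{"dp": [0.2,-0.9,15],"twist": [0,0,0]},{"dp": [0.2,-0.9,17],"twist": [0,0,0]},{"dp": [0.2,-0.9,18],"twist": [0,0,0]},{"dp": [0.2,-0.9,18],"twist": [0,0,0]},{"dp": [0.2,-0.9,18],"twist": [0,0,0]}])

```text
time: 8.9
eef_pos: [459.2, -141.7, 128.4]
tcp_rot: [2.524, 1.869, 0.0]
ft_force: [0.7, -0.7, -1.2]
opening: 16.2
gripper_force: 78.3
```

Request:
jog_arm(motion=[{"dp": [0,0,2],"twist": [0,0,0]},{"dp": [0,0,4],"twist": [0,0,0]},{"dp": [0,0,6],"twist": [0,0,0]},{"dp": [0,0,6],"twist": [0,0,0]},{"dp": [0,0,6],"twist": [0,0,0]}])

```text
time: 9.4
eef_pos: [459.0, -141.6, 122.2]
tcp_rot: [-2.525, -1.87, 0.0]
ft_force: [-1.0, 0.5, -0.6]
opening: 15.8
gripper_force: 78.3
```

Request:
jog_arm(motion=[{"dp": [0,0,1],"twist": [0,0,0]},{"dp": [0,0,2],"twist": [0,0,0]},{"dp": [0,0,3],"twist": [0,0,0]},{"dp": [0,0,3],"twist": [0,0,0]},{"dp": [0,0,3],"twist": [0,0,0]}])

```text
time: 9.9
eef_pos: [459.0, -141.6, 119.2]
tcp_rot: [-2.525, -1.87, 0.0]
ft_force: [-0.5, 0.0, -1.2]
opening: 15.6
gripper_force: 78.3
```

Request:
jog_arm(motion=[{"dp": [0,0,1],"twist": [0,0,0]},{"dp": [0,0,2],"twist": [0,0,0]},{"dp": [0,0,3],"twist": [0,0,0]},{"dp": [0,0,3],"twist": [0,0,0]},{"dp": [0,0,3],"twist": [0,0,0]}])

```text
time: 10.4
eef_pos: [459.0, -141.6, 116.2]
tcp_rot: [-2.525, -1.87, 0.0]
ft_force: [-0.2, 0.3, -0.8]
opening: 15.7
gripper_force: 78.3
```

Request:
jog_arm(motion=[{"dp": [0,0,1],"twist": [0,0,0]},{"dp": [0,0,2],"twist": [0,0,0]},{"dp": [0,0,3],"twist": [0,0,0]},{"dp": [0,0,3],"twist": [0,0,0]},{"dp": [0,0,3],"twist": [0,0,0]}])

```text
time: 10.9
eef_pos: [459.3, -141.7, 113.5]
tcp_rot: [2.524, 1.869, 0.001]
ft_force: [0.2, 1.7, 2.8]
opening: 15.7
gripper_force: 78.8
```

Request:
jog_arm(motion=[{"dp": [0,0,1],"twist": [0,0,0]},{"dp": [0,0,2],"twist": [0,0,0]},{"dp": [0,0,3],"twist": [0,0,0]},{"dp": [0,0,3],"twist": [0,0,0]}])

```text
time: 11.3
eef_pos: [459.7, -141.9, 110.9]
tcp_rot: [2.524, 1.869, 0.001]
ft_force: [0.5, 2.0, 6.4]
opening: 15.9
gripper_force: 79.3
```

Request:
jog_arm(motion=[{"dp": [0,0,1],"twist": [0,0,0]},{"dp": [0,0,2],"twist": [0,0,0]},{"dp": [0,0,2],"twist": [0,0,0]},{"dp": [0,0,2],"twist": [0,0,0]}])

```text
time: 11.7
eef_pos: [459.7, -141.9, 108.3]
tcp_rot: [2.524, 1.869, 0.001]
ft_force: [2.4, 0.2, 1.1]
opening: 15.9
gripper_force: 78.9
```

Request:
jog_arm(motion=[{"dp": [0,0,1],"twist": [0,0,0]},{"dp": [0,0,2],"twist": [0,0,0]},{"dp": [0,0,2],"twist": [0,0,0]},{"dp": [0,0,2],"twist": [0,0,0]}])

```text
time: 12.1
eef_pos: [459.1, -141.7, 106.2]
tcp_rot: [2.525, 1.87, -0.0]
ft_force: [2.2, 0.3, 1.5]
opening: 16.0
gripper_force: 78.9
```

Request:
jog_arm(motion=[{"dp": [0,0,1],"twist": [0,0,0]},{"dp": [0,0,2],"twist": [0,0,0]},{"dp": [0,0,2],"twist": [0,0,0]},{"dp": [0,0,2],"twist": [0,0,0]}])

```text
time: 12.5
eef_pos: [458.5, -141.5, 103.8]
tcp_rot: [-2.524, -1.869, 0.001]
ft_force: [1.6, -0.6, -1.6]
opening: 15.4
gripper_force: 78.9
```

Request:
jog_arm(motion=[{"dp": [0,0,0.5],"twist": [0,0,0]},{"dp": [0,0,1],"twist": [0,0,0]},{"dp": [0,0,1],"twist": [0,0,0]},{"dp": [0,0,1],"twist": [0,0,0]}])

```text
time: 12.9
eef_pos: [458.7, -141.5, 103.1]
tcp_rot: [-2.524, -1.869, 0.001]
ft_force: [0.1, 0.2, -0.8]
opening: 15.9
gripper_force: 78.9
```

Request:
jog_arm(motion=[{"dp": [0,0,0.5],"twist": [0,0,0]},{"dp": [0,0,1],"twist": [0,0,0]},{"dp": [0,0,1],"twist": [0,0,0]},{"dp": [0,0,1],"twist": [0,0,0]}])

```text
time: 13.3
eef_pos: [459.0, -141.7, 102.3]
tcp_rot: [2.525, 1.869, -0.0]
ft_force: [0.9, 0.3, -0.7]
opening: 15.5
gripper_force: 78.9
```

Request:
jog_arm(motion=[{"dp": [0,0,0.5],"twist": [0,0,0]},{"dp": [0,0,0.5],"twist": [0,0,0]},{"dp": [0,0,0.5],"twist": [0,0,0]},{"dp": [0,0,0.5],"twist": [0,0,0]}])

```text
time: 13.7
eef_pos: [459.1, -141.6, 101.8]
tcp_rot: [2.525, 1.87, -0.0]
ft_force: [-0.1, 0.4, -0.2]
opening: 15.8
gripper_force: 78.9
```

Request:
jog_arm(motion=[{"dp": [0,0,0.5],"twist": [0,0,0]},{"dp": [0,0,0.5],"twist": [0,0,0]},{"dp": [0,0,0.5],"twist": [0,0,0]},{"dp": [0,0,0.5],"twist": [0,0,0]}])

```text
time: 14.1
eef_pos: [459.1, -141.7, 101.4]
tcp_rot: [2.524, 1.869, 0.0]
ft_force: [-1.4, -0.7, 1.7]
opening: 16.1
gripper_force: 78.9
```

Request:
jog_arm(motion=[{"dp": [0,0,0.4],"twist": [0,0,0]},{"dp": [0,0,0.4],"twist": [0,0,0]},{"dp": [0,0,0.4],"twist": [0,0,0]},{"dp": [0,0,0.4],"twist": [0,0,0]}])

```text
time: 14.5
eef_pos: [459.2, -141.7, 101.2]
tcp_rot: [2.524, 1.869, 0.0]
ft_force: [-1.4, 1.9, 6.0]
opening: 15.8
gripper_force: 79.2
```

Request:
jog_arm(motion=[{"dp": [0,0,0.4],"twist": [0,0,0]},{"dp": [0,0,0.4],"twist": [0,0,0]},{"dp": [0,0,0.4],"twist": [0,0,0]},{"dp": [0,0,0.4],"twist": [0,0,0]}])

```text
time: 14.9
eef_pos: [459.2, -141.7, 101.1]
tcp_rot: [2.524, 1.869, 0.0]
ft_force: [-2.0, -0.2, 6.6]
opening: 15.5
gripper_force: 79.6
```

Run:
```python
from h import *
F=[];P=[]
for i in range(3):
    s=r.read_state();F.append(s["ft_force"]);P.append(s["eef_pos"]);r.camera("scene")
print(np.round(F,2).tolist(),np.round(P,2).tolist())
```

```text
[[-2.0, -0.2, 6.59], [-2.18, 0.49, 6.58], [-1.72, 1.24, 8.14]] [[459.17, -141.71, 101.1], [459.17, -141.68, 101.09], [459.16, -141.7, 101.09]]
```

Request:
jog_arm(motion=[{"dp": [0,0,-0.5],"twist": [0,0,0]},{"dp": [0,0,-1],"twist": [0,0,0]},{"dp": [0,0,-1.5],"twist": [0,0,0]},{"dp": [0,0,-2],"twist": [0,0,0]},{"dp": [0,0,-2],"twist": [0,0,0]},{"dp": [0,0,-2],"twist": [0,0,0]}])

```text
time: 15.65
eef_pos: [459.0, -141.6, 102.2]
tcp_rot: [-2.524, -1.869, 0.0]
ft_force: [0.3, 0.4, -0.4]
opening: 15.6
gripper_force: 79.2
```

Request:
jog_arm(motion=[{"dp": [0,0,-0.5],"twist": [0,0,0]},{"dp": [0,0,-0.5],"twist": [0,0,0]},{"dp": [0,0,-0.5],"twist": [0,0,0]},{"dp": [0,0,-0.5],"twist": [0,0,0]}])

```text
time: 16.05
eef_pos: [459.1, -141.7, 103.0]
tcp_rot: [2.525, 1.869, -0.0]
ft_force: [-0.0, -0.6, -1.1]
opening: 15.7
gripper_force: 79.2
```

Request:
jog_arm(motion=[{"dp": [0,0,-0.5],"twist": [0,0,0]},{"dp": [0,0,-0.5],"twist": [0,0,0]},{"dp": [0,0,-0.5],"twist": [0,0,0]},{"dp": [0,0,-0.5],"twist": [0,0,0]}])

```text
time: 16.45
eef_pos: [459.1, -141.7, 103.5]
tcp_rot: [2.525, 1.869, -0.0]
ft_force: [-0.4, 0.3, -1.3]
opening: 15.8
gripper_force: 79.2
```

Request:
jog_arm(motion=[{"dp": [0,0,-0.5],"twist": [0,0,0]},{"dp": [0,0,-0.5],"twist": [0,0,0]},{"dp": [0,0,-0.5],"twist": [0,0,0]},{"dp": [0,0,-0.5],"twist": [0,0,0]}])

```text
time: 16.85
eef_pos: [459.1, -141.7, 104.0]
tcp_rot: [2.525, 1.869, -0.0]
ft_force: [-0.0, -0.1, -1.1]
opening: 16.0
gripper_force: 79.1
```

Request:
jog_arm(motion=[{"dp": [0,0,-0.4],"twist": [0,0,0]},{"dp": [0,0,-0.4],"twist": [0,0,0]},{"dp": [0,0,-0.4],"twist": [0,0,0]},{"dp": [0,0,-0.4],"twist": [0,0,0]}])

```text
time: 17.25
eef_pos: [459.0, -141.6, 104.3]
tcp_rot: [-2.525, -1.87, 0.0]
ft_force: [1.0, 0.6, -2.1]
opening: 15.9
gripper_force: 78.8
```

Request:
jog_arm(motion=[{"dp": [0,0,-0.4],"twist": [0,0,0]},{"dp": [0,0,-0.4],"twist": [0,0,0]},{"dp": [0,0,-0.4],"twist": [0,0,0]},{"dp": [0,0,-0.4],"twist": [0,0,0]}])

```text
time: 17.65
eef_pos: [459.0, -141.6, 104.5]
tcp_rot: [-2.525, -1.869, 0.0]
ft_force: [1.5, -1.9, -7.5]
opening: 15.8
gripper_force: 78.2
```

Request:
jog_arm(motion=[{"dp": [0,0,-0.3],"twist": [0,0,0]},{"dp": [0,0,-0.3],"twist": [0,0,0]},{"dp": [0,0,-0.3],"twist": [0,0,0]},{"dp": [0,0,-0.3],"twist": [0,0,0]}])

```text
time: 18.05
eef_pos: [458.9, -141.6, 104.8]
tcp_rot: [-2.524, -1.869, 0.0]
ft_force: [1.0, -1.7, -11.0]
opening: 15.8
gripper_force: 78.1
```

```bash
cat > f.py <<'E'
from h import *
F=[]
for i in range(6):
    s=r.read_state();F.append(s["ft_force"]);r.camera("scene")
print(np.round(F,1)[:,2],np.mean(F,0),s["eef_pos"],s["time"])
E
python3 f.py
```

```text
[-11.  -11.2 -10.9 -10.8 -12.2 -11.8] [  2.11392361  -1.41869413 -11.32433098] [ 458.93065443 -141.58027001  104.88893235] 18.3
```

Request:
jog_arm(motion=[{"dp": [0,0,-0.3],"twist": [0,0,0]},{"dp": [0,0,-0.3],"twist": [0,0,0]},{"dp": [0,0,-0.3],"twist": [0,0,0]},{"dp": [0,0,-0.3],"twist": [0,0,0]}])

```text
time: 18.75
eef_pos: [458.9, -141.6, 105.1]
tcp_rot: [-2.524, -1.869, 0.0]
ft_force: [3.1, -1.8, -15.3]
opening: 15.4
gripper_force: 78.2
```

```bash
python3 f.py
```

```text
[-15.3 -16.  -14.8 -15.1 -15.7 -15.1] [  2.75779723  -1.46841465 -15.33531137] [ 458.8899572  -141.55827072  105.19113393] 19.0
```

Request:
jog_arm(motion=[{"dp": [0,0,0],"twist": [0,0,0]},{"dp": [0,0,0],"twist": [0,0,0]},{"dp": [0,0,0],"twist": [0,0,0]},{"dp": [0,0,0],"twist": [0,0,0]},{"dp": [0,0,0],"twist": [0,0,0]},{"dp": [0,0,0],"twist": [0,0,0]}])

```text
time: 19.65
eef_pos: [458.9, -141.6, 105.3]
tcp_rot: [-2.525, -1.869, 0.0]
ft_force: [2.0, -1.1, -15.9]
opening: 15.6
gripper_force: 78.2
```

Request:
jog_arm(motion=[{"dp": [0,0,0],"twist": [0,0,0]},{"dp": [0,0,0],"twist": [0,0,0]},{"dp": [0,0,0],"twist": [0,0,0]},{"dp": [0,0,0],"twist": [0,0,0]},{"dp": [0,0,0],"twist": [0,0,0]},{"dp": [0,0,0],"twist": [0,0,0]}])

```text
time: 20.25
eef_pos: [458.9, -141.5, 105.3]
tcp_rot: [-2.524, -1.869, 0.0]
ft_force: [1.5, -0.3, -16.8]
opening: 15.6
gripper_force: 78.2
```

Request:
jog_arm(motion=[{"dp": [0,0,0.5],"twist": [0,0,0]},{"dp": [0,0,1],"twist": [0,0,0]},{"dp": [0,0,2],"twist": [0,0,0]},{"dp": [0,0,3],"twist": [0,0,0]},{"dp": [0,0,3.8],"twist": [0,0,0]},{"dp": [0,0,4.4],"twist": [0,0,0]},{"dp": [0,0,4.4],"twist": [0,0,0]},{"dp": [0,0,4.4],"twist": [0,0,0]},{"dp": [0,0,4.4],"twist": [0,0,0]},{"dp": [0,0,4.4],"twist": [0,0,0]}])

```text
time: 21.25
eef_pos: [459.7, -141.9, 101.4]
tcp_rot: [2.524, 1.869, 0.001]
ft_force: [0.7, 0.2, 1.4]
opening: 15.8
gripper_force: 79.8
```

```bash
python3 f.py
```

```text
[1.4 2.8 1.3 2.8 2.5 2.9] [ 1.29929356 -0.04823541  2.30674781] [ 459.70501781 -141.90196808  101.37029075] 21.5
```

Press about another 0.5 mm to seat the stud, then open.

Request:
jog_arm(motion=[{"dp": [0,0,0.5],"twist": [0,0,0]},{"dp": [0,0,0.5],"twist": [0,0,0]},{"dp": [0,0,0.5],"twist": [0,0,0]},{"dp": [0,0,0.5],"twist": [0,0,0]},{"dp": [0,0,0.5],"twist": [0,0,0]}])

```text
time: 22.05
eef_pos: [459.7, -141.9, 101.2]
tcp_rot: [2.524, 1.869, 0.001]
ft_force: [1.9, -0.3, 6.4]
opening: 15.8
gripper_force: 80.7
```

```bash
python3 f.py
```

```text
[6.4 5.6 5.5 5.8 5.6 5.9] [1.51919382 0.01352032 5.80003701] [ 459.72056605 -141.92855675  101.18077998] 22.3
```

Request:
jog_arm(motion=[{"dp": [0,0,0],"twist": [0,0,0]},{"dp": [0,0,0],"twist": [0,0,0]},{"dp": [0,0,0],"twist": [0,0,0]},{"dp": [0,0,0],"twist": [0,0,0]},{"dp": [0,0,0],"twist": [0,0,0]},{"dp": [0,0,0],"twist": [0,0,0]},{"dp": [0,0,0],"twist": [0,0,0]},{"dp": [0,0,0],"twist": [0,0,0]}], fingers=100)

```text
time: 23.15
eef_pos: [459.1, -141.6, 100.5]
tcp_rot: [2.525, 1.87, -0.0]
ft_force: [-0.5, 0.7, 0.0]
opening: 85.5
gripper_force: 0.0
```

Request:
jog_arm(motion=[{"dp": [0,0,-10],"twist": [0,0,0]},{"dp": [0,0,-25],"twist": [0,0,0]},{"dp": [0,0,-50],"twist": [0,0,0]},{"dp": [0,0,-75],"twist": [0,0,0]},{"dp": [0,0,-100],"twist": [0,0,0]},{"dp": [0,0,-120],"twist": [0,0,0]},{"dp": [0,0,-120],"twist": [0,0,0]},{"dp": [0,0,-120],"twist": [0,0,0]}])

```text
time: 23.95
eef_pos: [459.3, -141.8, 221.0]
tcp_rot: [2.524, 1.869, 0.001]
ft_force: [1.2, -0.1, -1.1]
opening: 85.2
gripper_force: 0.0
```

Run:
```python
from h import *
w=r.camera("wrist")[:,:,::-1];s=r.read_state();print(s["eef_pos"],s["opening"],s["ft_force"],proj("wrist",(459.4,-141.7,99)),proj("wrist",(459.4,-141.7,129)))
cv2.imwrite("pics/w5.png",w)
```

```text
[ 458.78865502 -141.51611022  220.13463909] 85.42576176614679 [ 0.42552538 -0.61298978 -0.24622323] [319.13432006 233.3139529 ] [319.31259136 246.21568711]
```

View pics/w5.png

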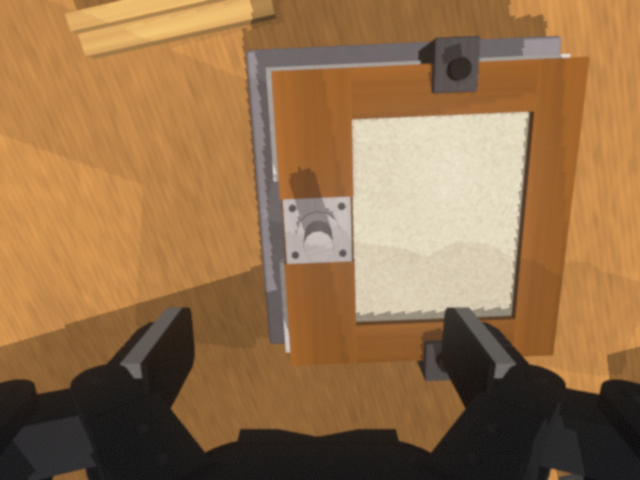

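The stud stands upright in the socket with its knob top at about (318,241) and its flange flat on the plate. The gripper is open and well clear.

```bash
python3 -c "
from plant import r
print(r.job_done())"
```

```text
the job is handed in; nothing more can be done
None
```

The stud is snapped into the socket with its flange home, held a pull of about 15 N for over a second (wrist peak reading 16.8 N), and has been released; the job is handed in, with no verdict shown to me.

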